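# Find the correctly set clamp gap with a blade gauge

### The arm

A 7-joint arm with a two-finger parallel gripper is mounted at the origin on the work surface. World frame = base frame: x ahead of the robot, y to its left, z up, the work surface at z = 0. Lengths are in mm, angles in rad, forces in N, time in s.
With the tool pointing down it reaches from about 350 to 900 mm from the base axis. Payload 19.9 kg.
Tool frame: the origin (TCP) lies between the finger pads; the fingertips stand 25 mm ahead of it and the grasp point (between the pads) lies 6 mm ahead of it; z points along the fingers, y is the line along which they close (so a half turn about z gives the same grasp; the last joint's range is limited). The gripper opens to 85 mm and grips with 20 to 120 N. Pads are 22 mm wide; open, the fingers measure 114 mm over their backs; the gripper's body (76 mm by 85 mm) begins 54 mm behind the grasp point. The pads swing forward as they close: fully open they stand 13 mm farther back than shut.
Start: joints at [-1.214, 0.417, -0.01, 1.614, 0.005, 1.111, -0.053], TCP at [242.683, 575.942, 256.26] pointing down, gripper open.
Joint ranges: [-2.81, 2.81], [-0.39, 2.02], [-1.27, 1.25], [0.06, 2.57], [-1.19, 4.33], [0.19, 2], [-2.82, 2.82]. Speed limits (rad/s): [1.89, 1.89, 2.39, 2.39, 3.01, 3.01, 3.01].

### API

Orientations are given as a unit quaternion [w, x, y, z].
In Python, from station import env gives the robot as it stands.
- The arm moves only by the tool play_rows, never from a script. Its argument "commands" is a list that holds one entry, the list of rows, each a list of 5 numbers: the opening, from -1 (shut) to 1 (fully open), then the shift along the tool's x, y, z in mm, then the turn about the tool's z in degrees. In form: [[[gripper, tx, ty, tz, turn], ...]]. A call has 1 to 8 rows; each row is the pose to reach, as a shift and turn from the pose commanded when the call began, along the tool's axes at that moment; what a row does not reach only later rows make up. A row lasts 1/10 s, in which the tool goes at most 50 mm and 8.59 degrees, less where a joint would pass 70% of its speed; a pose out of reach is approached as far as the arm can. A call with a gripper value outside its range is refused whole. The fingers move at their own pace and stop on an object; the grip force is fixed at half the most. Time passes only in rows, so rows that repeat a pose let the fingers close. It gives the time, the measured TCP pose, the force, the opening and the grip force at its end, in the units of the state.
- env.get_state(): the state, without advancing time (a new reading comes with each control period).
- env.snapshot(name): name is "scene" or "top"; returns the picture (400x640x3 uint8, red, green, blue); there is no depth.
- env.get_calibration(name): a dict with "intrinsics" (3x3 intrinsics, pixels), "position" and "orientation" of the camera in the world. Camera axes: x right, y down, z forward; pixel columns grow to the right and rows downward; lengths in mm; the calibration is good to about 2 mm. A picture is of the moment at which its call begins. get_calibration takes no time and is no camera call.
- env.sign_off(): hands the job in; it is judged then, once.
The state is a dict: "time": time; "joint_positions": joint angles; "dq": joint speeds; "joint_efforts": joint torques, N m; "eef_pos": TCP position; "tcp_rot": TCP orientation; "contact_force": force on the tool from outside, world axes, zero at the start; "wrist_torque": the same for the moment, N m; "finger_gap": finger opening in mm; "grip_force": force on a finger pad.
Only numpy, scipy, OpenCV 4.12 (cv2) and the standard library are available. Lean on these libraries where they do the work, as an engineer would, in place of code of your own. Each camera call takes 0.05 s, during which the arm holds its last target. There are 200 camera calls.

### The job

The fit-up rail has three clamp gaps under its blue bridge that look alike: one is closed too far and stops the blade, one is too open and lets it slide in with no drag, and one is set right, so that it takes the blade with a light drag. Take the long blade gauge by its upright fin, feel the gaps with its blade along the rail's ledge, and leave the gauge lying on the ledge, pushed fully home against the back stop of the gap that is set right. Leave everything else on the bench where it is.

Things in the scene. Friction and masses are not known exactly. Their poses are not given: they have to be found in the camera images.
- gauge_grip (a point): Long blade gauge, 0.25 kg or so: flat steel blade 150 x 40 x 6 mm lying on the bench, with an upright aluminium fin to hold it by. This point is the centre of the fin (40 mm along the blade, 16 mm thick across it, 50 mm high), 31 mm above the blade's underside, on the blade's centre line. x points along the blade to its tip, z up. The blade's tip is 125 mm ahead (+x), its rear end 25 mm behind.
- gauge_tip (a point): Middle of the lower edge of the long gauge's blade tip (blade 40 mm wide, 6 mm thick). Same axes as the fin.
- rail: Steel rail bolted to the bench, 350 mm wide (y), blue bridge on top. Origin on the bench below the middle of the bridge's front face; x points into the gaps, away from the robot; z up. The flat ledge, 25 mm above the bench, starts 90 mm before that face and is also the gaps' floor. Bridge: x = 0 to 85 mm, top 69 mm above the bench; T-bar screws on it (x = 45 mm, over each gap) reach 108 mm.
- mouth_right (a point): Mouth of the gap at the rail's y = -105 mm: this point is the middle of its lower edge, on the ledge, in the bridge's front face; axes as the rail. All three mouths look alike, 48 mm wide, 16 mm high. Which gap is closed, open or right changes from start to start and cannot be seen. A level blade 1 to 3 mm above the ledge, square to the bridge, enters.
- mouth_mid (a point): Mouth of the middle gap (the rail's y = 0), otherwise as the right one. In the gap closed too far a solid jaw, only 3 mm above the floor, stops the blade 25 mm inside. In the open gap nothing touches the blade before the back stop.
- mouth_left (a point): Mouth of the gap at the rail's y = +105 mm, otherwise as the right one. In the gap set right a sprung pad slopes down from its front (13 mm above the floor, 11 mm inside) to 3 mm above the floor, 52 mm inside; the blade lifts it and then feels a steady drag of some 4 to 11 N, to be pushed against until home.
- stop_mid (a point): Foot of the back stop of the middle gap, 70 mm inside its mouth, on the gap's floor. The stop, a flat wall square to the rail's x, closes all three gaps at the same depth; the blade is home when its tip meets it.
- pad (a joint): Lift of the sprung pad hidden in the gap set right (m): 0 while nothing is under it, 3 mm with the blade lying under it; it does not tell which gap that is.
- stub_grip (a point): Bystander: the short gauge, of like shape with a blade only 75 mm long, 56 mm wide, 10 mm thick. This point is the centre of its fin (40 x 16 x 50 mm), 35 mm above the bench. Leave it.
- tube: Bystander: steel tube standing on end, 44 mm across, 100 mm high, near the tip of the long gauge. Origin at the centre of its foot.
- tape: Bystander: tape roll lying flat, 68 mm across, 25 mm high, behind the long gauge. Origin at the centre of its underside.
- driver: Bystander: screwdriver lying on the bench near the short gauge, along its own x, about 200 mm long, 30 mm high.
- flange: Bystander: aluminium flange ring lying flat, 64 mm across, 18 mm high, near the short gauge. Origin at the centre of its underside.
- collar: Bystander: brass collar, 40 mm across, 30 mm high, standing on top of the rail's bridge between two T-bar screws, 69 mm above the bench. Origin at the centre of its foot.
Things that resemble listed ones, but are neither listed nor needed, are in the scene too. Leave any brown or purple look-alike of the part that bears gauge_grip alone.

How it is judged:
By the outcome, as a careful person would: the job done as asked, in the order asked, and still so for the second after the job is handed in, with the robot touching nothing.
It also fails if it takes over 72 s, if anything falls off the work surface, if the arm or the gripper's body presses on something with over 40 N, if the wrist force passes 120 N, or if a joint passes its speed limit or range.

## Working session

There is one attempt and no reset: what is moved stays moved. The work goes in short steps, Python scripts to look and compute and a tool call to move; the robot and the scene stay as the last step left them, time stands still between calls to the robot, and variables do not carry over. Pictures are saved under pics/ and viewed, at most 10 in all, crops included, and the job is handed in when it is done.

Besides the shell and the picture viewer there is one more tool, called after "Emit:" by a JSON object that holds its "api" and its "payload". play_rows: Moves the arm, as the interface text tells. Its arguments: {"type":"object","properties":{"commands":{"type":"array","items":{"type":"array","items":{"type":"array","items":{"type":"number"}}}}},"required":["commands"]}

```bash
mkdir -p pics
python3 - <<'E'
from station import env
import cv2
for n in("scene","top"):
    cv2.imwrite(f"pics/{n}0.png",env.snapshot(n)[:,:,::-1]); print(n,env.get_calibration(n))
print(env.get_state())
E
```

```text
scene {'intrinsics': array([[367.2790091 ,   0.        , 317.66562066],
       [  0.        , 367.2790091 , 191.02809855],
       [  0.        ,   0.        ,   1.        ]]), 'position': array([1144.12397192,  437.11222886,  805.87770899]), 'orientation': array([-0.17531927,  0.42902886,  0.81593894, -0.34560243])}
top {'intrinsics': array([[514.48758216,   0.        , 318.44231384],
       [  0.        , 514.48758216, 195.92168804],
       [  0.        ,   0.        ,   1.        ]]), 'position': array([ 355.64127558,   10.99381573, 1576.8655426 ]), 'orientation': array([ 0.04064704, -0.70392101,  0.70825452, -0.03490793])}
{'time': 0.1, 'joint_positions': array([-1.21349618,  0.41795045, -0.01032521,  1.61412361,  0.00468005,
        1.11065254, -0.05300421]), 'dq': array([ 1.48107983e-03, -1.14392442e-04,  1.34280007e-05, -2.84871996e-03,
        1.42211393e-03, -3.66968659e-04,  2.62195684e-04]), 'joint_efforts': array([ 2.94094549e-03, -8.65820074e+01,  6.81284443e-01, -4.35638487e+01,
        1.93036522e-02,  5.02054434e-03, -7.04550462e-05]), 'eef_pos': array([242.5764518 , 575.7015996 , 255.69606555]), 'tcp_rot': array([-8.08700518e-05,  1.98073822e-01,  9.80186948e-01, -5.48976671e-04]), 'contact_force': array([-0.51116433,  0.68728729,  0.1594767 ]), 'wrist_torque': array([ 0.05797043, -0.03672633,  0.00459344]), 'grip_force': 0.0, 'finger_gap': 85.26414450977104}
```

View pics/scene0.png

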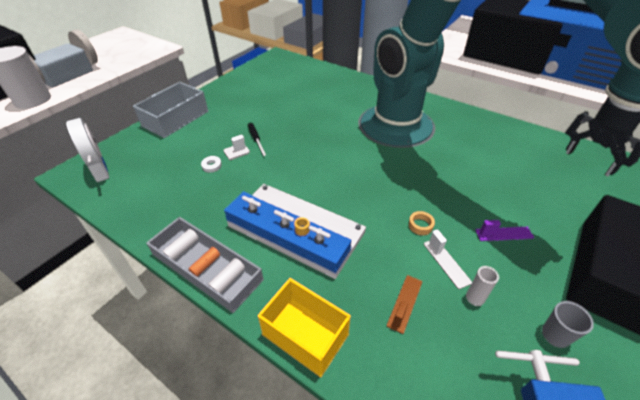

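View pics/top0.png

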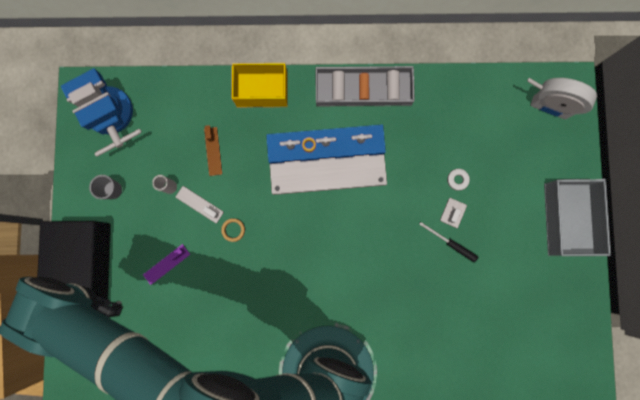

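The long gauge (pale steel) is at top pixel (200,205). Things it could be mistaken for are the brown look-alike (213,150), the purple one (166,264) and the short stub gauge (454,212). The rail is at (327,160). Next I'll check the choice in a close crop.

Run:
```python
import cv2
a=cv2.imread("pics/top0.png")[110:250,150:400]
cv2.imwrite("pics/c1.png",cv2.resize(a,None,fx=3.2,fy=3.2,interpolation=cv2.INTER_CUBIC))
a=cv2.imread("pics/scene0.png")[175:305,215:505]
cv2.imwrite("pics/c2.png",cv2.resize(a,None,fx=2.75,fy=2.75,interpolation=cv2.INTER_CUBIC))
```

```text
(no output)
```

View pics/c1.png

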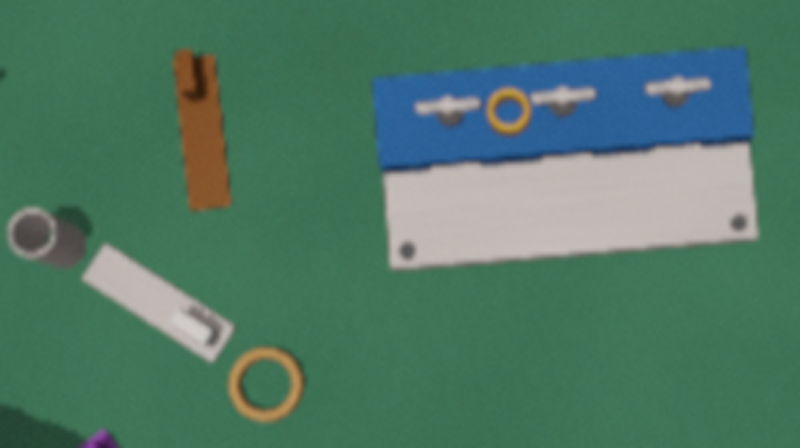

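View pics/c2.png

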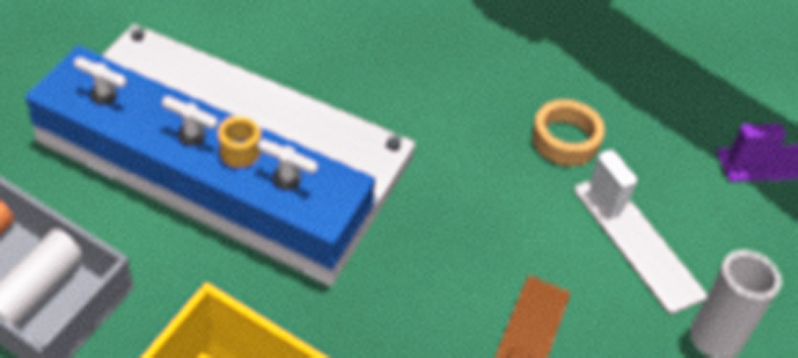

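The crops confirm the choice: a pale blade with an upright fin near the tape, its tip towards the tube. Top crop corners:
- Blade: tip (105,243) and (82,280), rear (235,323) and (213,362).
- Rail: ledge front (391,269) and (757,238), bridge (383,168), (752,138), (373,78) and (746,47).

I'll fit poses from both views.

```bash
cat > h.py <<'E'
import numpy as np
from scipy.optimize import least_squares
from scipy.spatial.transform import Rotation as R
from station import env
def q2R(q): return R.from_quat(np.r_[q[1:],q[0]])
def proj(n,P):
    c=env.get_calibration(n); p=q2R(c["orientation"]).inv().apply(np.atleast_2d(P)-c["position"])@c["intrinsics"].T
    return p[:,:2]/p[:,2:]
def c1(p): return np.array(p)/3.2+[150,110]+(-.5+.5/3.2)
def c2(p): return np.array(p)/2.75+[215,175]+(-.5+.5/2.75)
def fit(obs,x0):
    def loc(v,P): return np.c_[R.from_euler('z',v[2]).apply(P)+[v[0],v[1],0]]
    def f(v): return np.concatenate([(proj(n,loc(v,np.array(P,float)))-px).ravel() for n,P,px in obs])
    s=least_squares(f,x0,x_scale=[100,100,1],loss="soft_l1"); return s.x,f(s.x).round(1)
E
python3 - <<'E'
from h import *
rp=[(-90,175,25),(-90,-175,25),(0,175,69),(0,-175,69),(85,175,69),(85,-175,69)]
rt=c1([(391,269),(757,238),(383,168),(752,138),(373,78),(746,47)])
rs=c2([(413,145),(133,25),(375,182),(80,47),(335,240),(28,97)])
for o in ([("top",rp,rt)],[("scene",rp,rs)],[("top",rp,rt),("scene",rp,rs)]): print("rail",*fit(o,[650,0,0]))
# gauge origin = fin centre on bench
gt=[(125,-20,6),(125,20,6),(-25,-20,6),(-25,20,6)]; gp=c1([(105,243),(82,280),(235,323),(213,362)])
gs=[(125,-20,6),(125,20,6),(-25,-20,6)]; gq=c2([(672,311),(706,295),(575,190)])
for o in ([("top",gt,gp)],[("top",gt,gp),("scene",gs,gq)]): print("gauge",*fit(o,[500,300,1.0]))
def back(n,px,z):
    c=env.get_calibration(n);d=q2R(c["orientation"]).apply(np.linalg.inv(c["intrinsics"])@[*px,1]);return c["position"]+d*(z-c["position"][2])/d[2]
for nm,p,z in(("tube",(33,233),100),("tape",(265,384),25),("collar",(508,111),99)): print(nm,back("top",c1(p),z).round())
E
```

```text
rail [ 6.32927037e+02 -2.73904989e+00  7.60950794e-02] [-0.1 -0.   0.4  0.2 -1.2 -0.1  0.9 -0.4 -0.1  0.1  0.   0.1]
rail [ 6.38582208e+02 -1.07098058e+00  7.33926678e-02] [ 1.1 -0.3  0.5 -0.1  1.  -1.2 -0.7 -0.6 -0.5  2.2 -1.5  0.1]
rail [ 6.34591755e+02 -2.65350280e+00  7.63472293e-02] [-0.1 -0.5  0.3 -0.3 -1.3 -0.6  0.8 -0.9 -0.2 -0.5 -0.  -0.4  1.3 -1.6
  0.8 -0.9  1.4 -2.6 -0.3 -1.5  0.   0.7 -0.9 -0.9]
gauge [475.45746405 347.15812397   1.01707694] [-0.2  0.3 -0.  -0.3  0.2  0.5  0.  -0.5]
gauge [476.60885674 347.41105842   1.00919473] [-0.  -0.3  0.  -0.9  0.1  0.2 -0.1 -0.9  0.2 -0.4  1.  -0.3 -0.3 -1.4]
tube [556. 482. 100.]
tape [422. 283.  25.]
collar [666.  51.  99.]
```

```bash
cat >> h.py <<'E'
RAIL=np.array([633.6,-2.7]); RY=.0762
def rail(x,y): return RAIL+R.from_euler('z',RY).as_matrix()[:2,:2]@[x,y]
def inrail(p): return R.from_euler('z',-RY).as_matrix()[:2,:2]@(np.array(p)[:2]-RAIL)
def plan(xy,z,yaw):  # grasp point at xy,z; tool y at yaw-90deg
    s=env.get_state(); T=q2R(s["tcp_rot"]); M=T.as_matrix()
    d=np.array([*xy,z+6])-s["eef_pos"]
    ty=np.arctan2(M[1,1],M[0,1]); w=(yaw-np.pi/2-ty+np.pi)%(2*np.pi)-np.pi
    print("t",s["time"],"pos",s["eef_pos"].round(1),"rail",inrail(s["eef_pos"]).round(1),"F",s["contact_force"].round(1),"gap",round(s["finger_gap"],1),"tilt",M[:,2].round(3),"q7",s["joint_positions"][6].round(2))
    print("move",(M.T@d).round(1),"turn",round(np.degrees(-w),1))
E
python3 -c "
from h import *
plan((475.8,347.2),250,1.013)"
```

```text
t 0.1 pos [242.6 575.7 255.7] rail [-345.9  606.5] F [-0.5  0.7  0.2] gap 85.3 tilt [-0.    -0.001 -1.   ] q7 -0.05
move [-3.037e+02 -1.200e+02 -2.000e-01] turn 99.1
```

Emit:
{"api": "play_rows", "payload": {"commands": [[[1,-303.7,-120,0,99.1],[1,-303.7,-120,0,99.1],[1,-303.7,-120,0,99.1],[1,-303.7,-120,0,99.1],[1,-303.7,-120,0,99.1],[1,-303.7,-120,0,99.1],[1,-303.7,-120,0,99.1],[1,-303.7,-120,0,99.1]]]}}

```text
time: 0.9
eef_pos: [478.9, 343.4, 256.2]
tcp_rot: [0.001, 0.721, 0.693, -0.0]
contact_force: [-0.2, 1.5, -0.8]
finger_gap: 85.4
grip_force: 0.0
```

```bash
python3 -c "
from h import *
plan((475.8,347.2),120,1.013)"
```

```text
t 0.9 pos [478.9 343.4 256.2] rail [-127.9  356.9] F [-0.2  1.5 -0.8] gap 85.4 tilt [ 0.001 -0.001 -1.   ] q7 -0.6
move [  3.8  -3.4 130.2] turn 29.7
```

Emit:
{"api": "play_rows", "payload": {"commands": [[[1,3.8,-3.4,130,29.7],[1,3.8,-3.4,130,29.7],[1,3.8,-3.4,130,29.7],[1,3.8,-3.4,130,29.7],[1,3.8,-3.4,130,29.7],[1,3.8,-3.4,130,29.7],[1,3.8,-3.4,130,29.7],[1,3.8,-3.4,130,29.7]]]}}

```text
time: 1.7
eef_pos: [472.9, 351.4, 126.9]
tcp_rot: [-0.0, 0.871, 0.491, 0.0]
contact_force: [-1.3, -0.1, 0.4]
finger_gap: 85.6
grip_force: 0.0
```

Run:
```python
from h import *
import cv2
plan((475.8,347.2),31,1.013)
a=env.snapshot("scene")[170:300,370:520,::-1]
cv2.imwrite("pics/c3.png",cv2.resize(a,None,fx=4,fy=4,interpolation=cv2.INTER_CUBIC))
```

```text
t 1.7 pos [472.9 351.4 126.9] rail [-133.3  365.3] F [-1.3 -0.1  0.4] gap 85.6 tilt [ 0.001  0.001 -1.   ] q7 -1.01
move [-2.2  4.7 89.9] turn 0.7
```

View pics/c3.png

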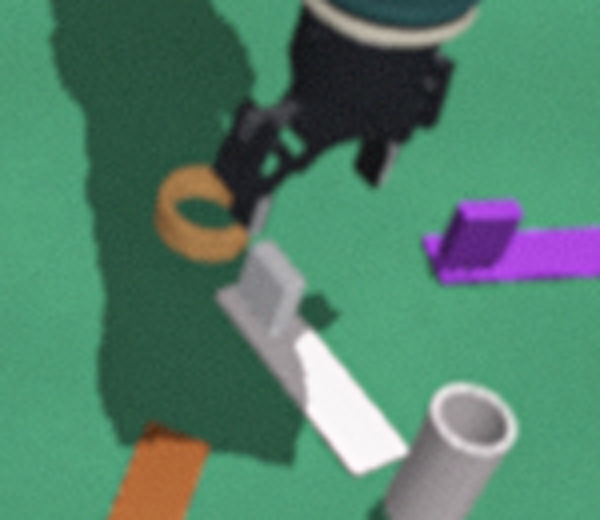

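The fin (crop 270,285) stands below and between the open fingers, and the tube and tape are clear. Going down and gripping.

Emit:
{"api": "play_rows", "payload": {"commands": [[[1,-2.2,4.7,45,0.7],[1,-2.2,4.7,75,0.7],[1,-2.2,4.7,88,0.7],[1,-2.2,4.7,88,0.7],[1,-2.2,4.7,88,0.7],[1,-2.2,4.7,88,0.7]]]}}

```text
time: 2.35
eef_pos: [476.3, 347.6, 39.9]
tcp_rot: [-0.0, 0.875, 0.485, 0.001]
contact_force: [0.5, -0.5, 0.1]
finger_gap: 85.5
grip_force: 0.0
```

```bash
python3 -c "
from h import *
plan((475.8,347.2),32,1.013)"
```

```text
t 2.35 pos [476.3 347.6  39.9] rail [-130.2  361.3] F [ 0.5 -0.5  0.1] gap 85.5 tilt [ 0.002  0.001 -1.   ] q7 -0.96
move [-0.6 -0.2  1.9] turn -0.0
```

Emit:
{"api": "play_rows", "payload": {"commands": [[[-1,0,0,1,0],[-1,0,0,1,0],[-1,0,0,1,0],[-1,0,0,1,0],[-1,0,0,1,0],[-1,0,0,1,0],[-1,0,0,1,0],[-1,0,0,1,0]]]}}

```text
time: 3.15
eef_pos: [475.7, 347.0, 37.5]
tcp_rot: [0.0, 0.875, 0.485, 0.0]
contact_force: [-0.3, -0.3, 6.0]
finger_gap: 15.4
grip_force: 59.3
```

```bash
python3 -c "
from h import *
plan((475.8,347.2),32,1.013); print(env.get_state()['grip_force'])"
```

```text
t 3.15 pos [475.7 347.   37.5] rail [-130.8  360.7] F [-0.3 -0.3  6. ] gap 15.4 tilt [ 0.  0. -1.] q7 -0.96
move [ 0.2 -0.  -0.5] turn -0.0
59.30495023727417
```

Emit:
{"api": "play_rows", "payload": {"commands": [[[-1,0,0,-30,0],[-1,0,0,-70,0],[-1,0,0,-115,0],[-1,0,0,-115,0],[-1,0,0,-115,0],[-1,0,0,-115,0]]]}}

```text
time: 3.75
eef_pos: [474.8, 346.7, 151.0]
tcp_rot: [0.0, 0.875, 0.485, -0.001]
contact_force: [-0.5, 0.5, -1.9]
finger_gap: 15.4
grip_force: 59.1
```

```bash
python3 -c "
from h import *
plan(rail(-160,105),150,RY)"
```

```text
t 3.75 pos [474.8 346.7 151. ] rail [-131.7  360.4] F [-0.5  0.5 -1.9] gap 15.4 tilt [-0.002 -0.001 -1.   ] q7 -1.03
move [-222.5  128.7   -4.7] turn 53.6
```

Emit:
{"api": "play_rows", "payload": {"commands": [[[-1,-222.5,128.7,-5,53.6],[-1,-222.5,128.7,-5,53.6],[-1,-222.5,128.7,-5,53.6],[-1,-222.5,128.7,-5,53.6],[-1,-222.5,128.7,-5,53.6],[-1,-222.5,128.7,-5,53.6],[-1,-222.5,128.7,-5,53.6],[-1,-222.5,128.7,-5,53.6]]]}}

```text
time: 4.55
eef_pos: [466.2, 89.6, 156.3]
tcp_rot: [0.001, 0.999, 0.038, -0.001]
contact_force: [0.3, 0.4, -1.5]
finger_gap: 15.0
grip_force: 59.1
```

Emit:
{"api": "play_rows", "payload": {"commands": [[[-1,0,0,0,0],[-1,0,0,0,0]]]}}

```text
time: 4.75
eef_pos: [466.5, 90.3, 156.9]
tcp_rot: [0.0, 0.999, 0.039, -0.0]
contact_force: [-1.0, 0.4, -2.0]
finger_gap: 15.2
grip_force: 59.1
```

Run:
```python
from h import *
import cv2
plan(rail(-150,105),60,RY)
a=env.snapshot("top")[120:240,200:400,::-1]
cv2.imwrite("pics/c4.png",cv2.resize(a,None,fx=4,fy=4,interpolation=cv2.INTER_CUBIC))
```

```text
t 4.75 pos [466.5  90.3 156.9] rail [-159.5  105.5] F [-1.   0.4 -2. ] gap 15.2 tilt [-0.001 -0.001 -1.   ] q7 -1.44
move [ 9.6  0.5 90.9] turn 0.1
```

View pics/c4.png

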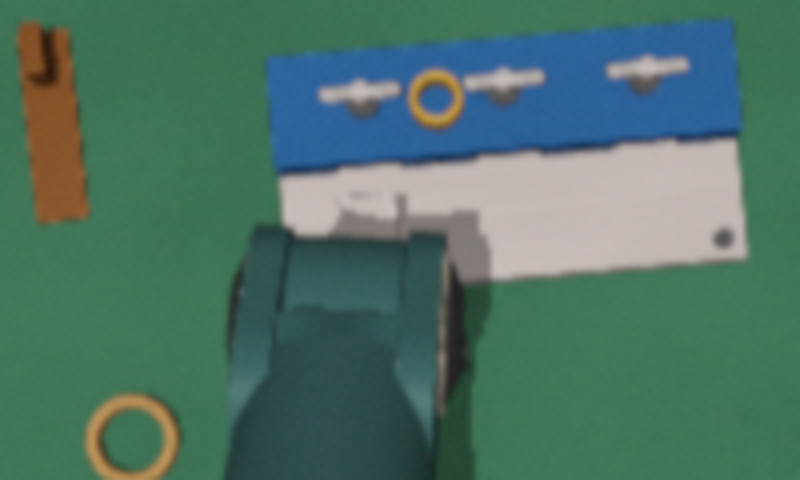

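The gripped blade's tip shows at crop (369,197), in line with the left gap under its T-bar at (360,95). Lowering it to just above the ledge.

Emit:
{"api": "play_rows", "payload": {"commands": [[[-1,9.6,0,40,0],[-1,9.6,0,75,0],[-1,9.6,0,90,0],[-1,9.6,0,92,0],[-1,9.6,0,92,0],[-1,9.6,0,92,0]]]}}

```text
time: 5.4
eef_pos: [477.1, 91.1, 66.6]
tcp_rot: [-0.0, 0.999, 0.038, 0.001]
contact_force: [0.6, -0.9, -2.5]
finger_gap: 15.4
grip_force: 59.0
```

Run:
```python
from h import *
import cv2
plan(rail(-135,105),58.5,RY)
a=env.snapshot("scene")[175:290,220:400,::-1]
cv2.imwrite("pics/c5.png",cv2.resize(a,None,fx=4.4,fy=4.4,interpolation=cv2.INTER_CUBIC))
```

```text
t 5.4 pos [477.1  91.1  66.6] rail [-148.9  105.4] F [ 0.6 -0.9 -2.5] gap 15.4 tilt [ 0.002  0.001 -1.   ] q7 -1.3
move [13.9  0.4  2.2] turn 0.0
```

View pics/c5.png

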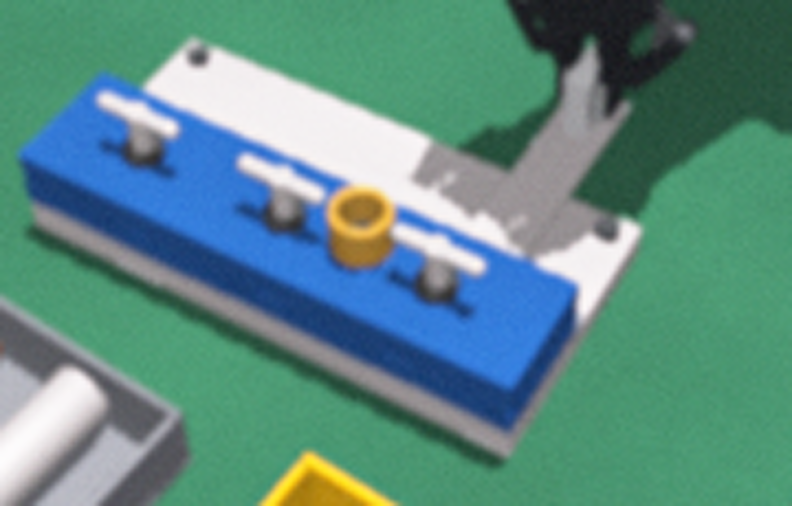

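The blade lies over the ledge and points into the left gap. Its tip is hidden behind the bridge edge near crop (500,235). Lowering and easing in.

Emit:
{"api": "play_rows", "payload": {"commands": [[[-1,4,0,2,0],[-1,10,0.3,2,0],[-1,16,0.3,2,0],[-1,21,0.3,2,0],[-1,26,0.3,2,0],[-1,31,0.3,2,0],[-1,31,0.3,2,0]]]}}

```text
time: 6.15
eef_pos: [507.9, 92.9, 63.3]
tcp_rot: [0.0, 0.999, 0.038, 0.0]
contact_force: [-0.4, -0.0, -1.8]
finger_gap: 15.6
grip_force: 59.0
```

```bash
python3 -c "
from h import *
plan(rail(-104,105),58.5,RY)"
```

```text
t 6.15 pos [507.9  92.9  63.3] rail [-118.1  104.9] F [-0.4 -0.  -1.8] gap 15.6 tilt [ 0. -0. -1.] q7 -1.29
move [14.1 -0.1 -1.2] turn 0.0
```

Emit:
{"api": "play_rows", "payload": {"commands": [[[-1,4,0,-0.7,0],[-1,8,0,-0.7,0],[-1,12,0,-0.7,0],[-1,15,0,-0.7,0],[-1,18,0,-0.7,0],[-1,21,0,-0.7,0],[-1,23,0,-0.7,0],[-1,23,0,-0.7,0]]]}}

```text
time: 6.95
eef_pos: [530.4, 94.7, 64.0]
tcp_rot: [0.0, 0.999, 0.038, 0.0]
contact_force: [-0.4, -0.1, -2.3]
finger_gap: 15.3
grip_force: 59.0
```

```bash
python3 -c "
from h import *
plan(rail(-104,105),58.5,RY)"
```

```text
t 6.95 pos [530.4  94.7  64. ] rail [-95.5 104.9] F [-0.4 -0.1 -2.3] gap 15.3 tilt [ 0. -0. -1.] q7 -1.29
move [-8.5 -0.1 -0.5] turn 0.0
```

Emit:
{"api": "play_rows", "payload": {"commands": [[[-1,4,0,0,0],[-1,8,0,0,0],[-1,11,0,0,0],[-1,14,0,0,0],[-1,16,0,0,0],[-1,18,0,0,0],[-1,20,0,0,0],[-1,20,0,0,0]]]}}

```text
time: 7.75
eef_pos: [549.3, 96.1, 63.5]
tcp_rot: [0.0, 0.999, 0.038, -0.001]
contact_force: [-6.5, -0.3, -3.0]
finger_gap: 15.2
grip_force: 59.2
```

```bash
python3 -c "
from h import *
plan(rail(-56,105),58.5,RY)"
```

```text
t 7.75 pos [549.3  96.1  63.5] rail [-76.6 104.9] F [-6.5 -0.3 -3. ] gap 15.2 tilt [-0.002 -0.    -1.   ] q7 -1.29
move [20.6 -0.  -1. ] turn 0.0
```

The gap takes the blade past 25 mm and gives about 6.5 N of drag at 48 mm, so the left gap is the one set right. Pushing on to home.

Emit:
{"api": "play_rows", "payload": {"commands": [[[-1,3,0,0.3,0],[-1,6,0,0.3,0],[-1,9,0,0.3,0],[-1,12,0,0.3,0],[-1,14,0,0.3,0],[-1,16,0,0.3,0],[-1,17,0,0.3,0],[-1,17,0,0.3,0]]]}}

```text
time: 8.55
eef_pos: [566.4, 97.4, 63.3]
tcp_rot: [0.0, 0.999, 0.038, -0.001]
contact_force: [-5.8, 0.0, -1.5]
finger_gap: 15.4
grip_force: 59.3
```

```bash
python3 -c "
from h import *
plan(rail(-55,105),56.5,RY)"
```

```text
t 8.55 pos [566.4  97.4  63.3] rail [-59.4 104.9] F [-5.8  0.  -1.5] gap 15.4 tilt [-0.002 -0.    -1.   ] q7 -1.29
move [ 4.4 -0.1  0.8] turn 0.0
```

Drag is steady at about 6 N. Now creeping onto the stop.

Emit:
{"api": "play_rows", "payload": {"commands": [[[-1,1,0,0.3,0],[-1,2,0,0.5,0],[-1,3,0,0.7,0],[-1,4,0,0.7,0],[-1,5,0,0.7,0],[-1,5,0,0.7,0]]]}}

```text
time: 9.15
eef_pos: [571.4, 97.8, 62.8]
tcp_rot: [0.0, 0.999, 0.038, -0.001]
contact_force: [-8.6, -1.1, 0.8]
finger_gap: 15.2
grip_force: 59.6
```

```bash
python3 -c "
from h import *
plan(rail(-55,105),56.5,RY)"
```

```text
t 9.15 pos [571.4  97.8  62.8] rail [-54.4 104.9] F [-8.6 -1.1  0.8] gap 15.2 tilt [-0.002 -0.    -1.   ] q7 -1.29
move [-0.6 -0.1  0.3] turn 0.0
```

Emit:
{"api": "play_rows", "payload": {"commands": [[[-1,1,0,0.3,0],[-1,2,0,0.3,0],[-1,2,0,0.3,0],[-1,2,0,0.3,0]]]}}

```text
time: 9.55
eef_pos: [571.5, 97.7, 62.5]
tcp_rot: [-0.0, 0.999, 0.038, -0.003]
contact_force: [-27.1, -1.3, 19.0]
finger_gap: 15.2
grip_force: 62.2
```

```bash
python3 -c "
from h import *
plan(rail(-55,105),56.5,RY)"
```

```text
t 9.55 pos [571.5  97.7  62.5] rail [-54.3 104.9] F [-27.1  -1.3  19. ] gap 15.2 tilt [-0.006  0.    -1.   ] q7 -1.29
move [-0.7 -0.1 -0. ] turn -0.0
```

Hard contact at 27 N at the expected stop depth, so the blade is home. Easing the push and opening.

Emit:
{"api": "play_rows", "payload": {"commands": [[[-1,-0.8,0,-0.5,0],[-1,-0.8,0,-0.5,0],[-0.5,-0.8,0,-0.5,0],[1,-0.8,0,-0.5,0],[1,-0.8,0,-0.5,0],[1,-0.8,0,-0.5,0],[1,-0.8,0,-0.5,0],[1,-0.8,0,-0.5,0]]]}}

```text
time: 10.35
eef_pos: [573.3, 98.0, 63.2]
tcp_rot: [0.0, 0.999, 0.038, 0.0]
contact_force: [0.3, 0.1, -0.1]
finger_gap: 85.4
grip_force: 0.0
```

Emit:
{"api": "play_rows", "payload": {"commands": [[[1,0,0,0,0],[1,0,0,-15,0],[1,0,0,-40,0],[1,0,0,-80,0],[1,0,0,-120,0],[1,0,0,-120,0]]]}}

```text
time: 10.95
eef_pos: [575.4, 97.8, 189.1]
tcp_rot: [-0.001, 0.999, 0.038, 0.004]
contact_force: [0.7, 0.6, -1.3]
finger_gap: 85.4
grip_force: 0.0
```

Emit:
{"api": "play_rows", "payload": {"commands": [[[1,-50,0,-30,0],[1,-100,0,-60,0],[1,-150,0,-60,0],[1,-150,0,-60,0],[1,-150,0,-60,0],[1,-150,0,-60,0]]]}}

```text
time: 11.55
eef_pos: [424.0, 86.7, 243.9]
tcp_rot: [-0.001, 0.999, 0.039, 0.001]
contact_force: [0.3, 0.1, -0.1]
finger_gap: 85.4
grip_force: 0.0
```

Run:
```python
from h import *
import cv2
a=env.snapshot("scene")[175:290,220:400]; b=env.snapshot("top")[120:240,240:400]
P=[(-55,105,81),(-80,85,31),(-80,125,31)]
w=[np.r_[rail(x,y),z] for x,y,z in P]
print((proj("scene",w)-[220,175])*4.4, (proj("top",w)-[240,120])*4)
cv2.imwrite("pics/c6.png",np.ascontiguousarray(cv2.resize(a,None,fx=4.4,fy=4.4,interpolation=cv2.INTER_CUBIC)[:,:,::-1]))
cv2.imwrite("pics/c7.png",cv2.resize(b,None,fx=4,fy=4,interpolation=cv2.INTER_CUBIC)[:,:,::-1])
print(env.get_state()["contact_force"])
```

```text
[[521.83193894 157.09474857]
 [510.39442968 173.41897022]
 [565.96465572 196.84081842]] [[211.04267161 230.46642949]
 [243.73175781 270.27285458]
 [191.07232395 274.61709331]]
[ 0.50108208 -0.54764468 -0.89557394]
```

View pics/c6.png

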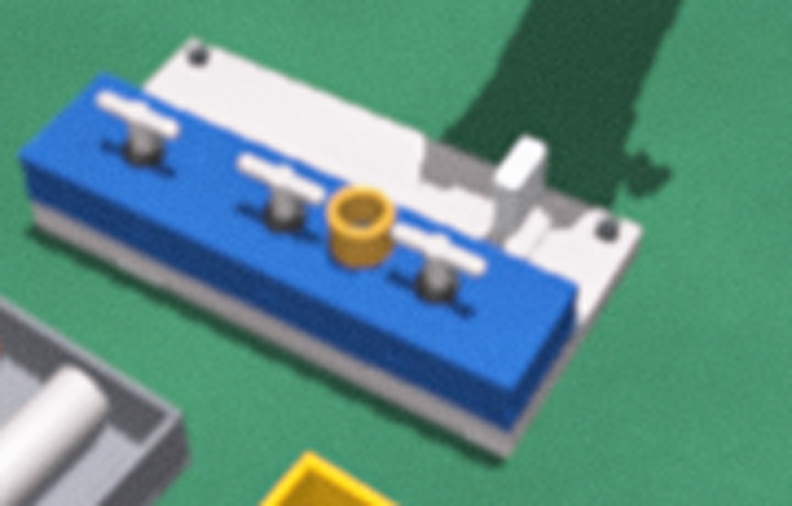

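View pics/c7.png

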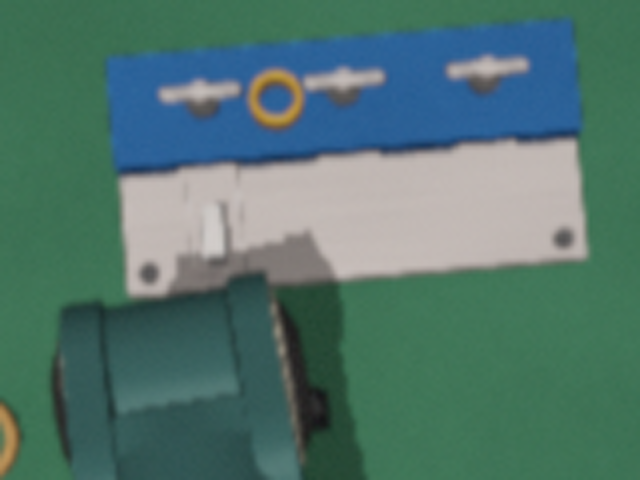

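Fin top is at scene crop (522,160) and top crop (214,231). The predictions for "home" were (522,157) and (211,230). The collar and rail are undisturbed and the arm is clear, so I'm handing in.

```bash
python3 -c "
from station import env
print(env.sign_off())"
```

```text
the job is handed in; nothing more can be done
None
```

The long gauge lies on the ledge, home against the back stop of the left gap (rail y = +105 mm), and I handed the job in at about 12 s; I identified that gap by its steady drag of about 6 N and did not feel the other two.

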